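# Load a vial in the vial reader and hold its spring shutter open at the index

### The arm

A 6-joint arm with a two-finger parallel gripper is mounted at the origin on a cart in front of the work surface, level with it; the furniture and walls round the work are solid. World frame = base frame: x ahead of the robot, y to its left, z up, the work surface at z = 0. Lengths are in m, angles in rad, forces in N, time in s.
With the tool pointing down it reaches from about 0.35 to 1 m from the base axis. Payload 7.1 kg.
Tool frame: the origin (TCP) lies between the finger pads; the fingertips stand 22 mm ahead of it and the grasp point (between the pads) lies 3 mm ahead of it; z points along the fingers, y is the line along which they close (so a half turn about z gives the same grasp; the last joint's range is limited). The gripper opens to 85 mm and grips with 20 to 120 N. Pads are 22 mm wide; open, the fingers measure 114 mm over their backs; the gripper's body (76 mm by 85 mm) begins 54 mm behind the grasp point. The pads swing forward as they close: fully open they stand 13 mm farther back than shut.
Start: joints at [1.253, 0.423, 1.63, -0, 1.089, -0.019], TCP at [0.184, 0.597, 0.253] pointing down, gripper open.
Joint ranges: [-3, 3], [-0.9, 2.11], [0.09, 2.58], [-1.31, 4.45], [0.11, 2.69], [-2.54, 2.54]. Speed limits (rad/s): [2.39, 2.39, 3.01, 3.14, 3.14, 3.14].

### API

Orientations are given as a rotation vector (axis times angle).
In Python, from rig import manip gives the robot as it stands. The module is installed in compiled form; this text tells all that it offers. Calls block until the motion is done:
- manip.move_to(position, orientation): joint-space move of the TCP to a pose.
- manip.servo_line(position, orientation=None, rate=0.15): straight line of the TCP; orientation=None keeps the orientation; rate is the mean speed in m/s.
- manip.set_joints(angles): joint-space move.
- manip.command_gripper(opening, f_grip=None): finger opening in m; f_grip is the grip in N (None keeps the last); returns when the fingers have stopped.
- manip.hold(seconds).
- manip.solve_ik(position, orientation): joint angles nearest the present ones, or None.
- manip.camera(name): name is "side" or "top" or "wrist"; returns a dict with "image" (400x640x3 uint8, red, green, blue), "fx", "fy", "cx", "cy" (pixels), "cam_to_world" (4x4, takes a point from camera to world coordinates); the wrist camera has in their place "mount" (4x4, takes a point from camera to tool coordinates, whose origin is the TCP and whose axes are the flange's). Camera axes: x right, y down, z forward; pixel columns grow to the right and rows downward; lengths in m; the calibration is good to about 2 mm. A picture is of the moment at which its call begins: read the wrist's pose just before it. There is no depth.
A pose or a line that the arm cannot do raises manip.IKError and nothing moves.
- manip.sign_off(): hands the job in; it is judged then, once.
Readings, each from a call of its own:
- manip.get_time(): time.
- manip.get_joint_positions(): joint angles.
- manip.get_joint_vel(): joint speeds.
- manip.get_tau(): joint torques, N m.
- manip.get_position(): TCP position.
- manip.get_ee_rot(): TCP orientation.
- manip.get_contact_force(): force on the tool from outside, world axes, zero at the start.
- manip.get_torque(): the same for the moment, N m.
- manip.get_width(): finger opening in m.
- manip.get_grip_force(): force on a finger pad.
Only numpy, scipy, OpenCV 4.12 (cv2) and the standard library are available. Lean on these libraries where they do the work, as an engineer would, in place of code of your own. Each camera call takes 0.05 s, during which the arm holds its last target. There are 200 camera calls.

### The job

Take the small capped vial standing on the worktop, set it upright and fully home in the round well on top of the vial reader and let go of it. Then take the upright tab of the vial reader's spring-return shutter slide, pull it out until its pointer stands in the gap between the two teeth of the index clamp on the rail, and keep holding it there: the slide springs back if released, so the job finishes with the gripper still holding the slide at the mark, with the vial still seated. Do not shift the index clamp, nor disturb the timer, the label roll or the amber bottle.

Things in the scene. Friction and masses are not known exactly. Their poses are not given: they have to be found in the camera images.
- vial_reader: low grey box, aluminium top 50 mm up, fixed on the worktop. Origin on the worktop under the middle of the front face where the slide comes out; x points into the box (150 mm deep), y left, z up; box spans y -45 to +70 mm. The slide is pulled along -x. A steel rail (top 16 mm up) at y = +58 mm runs 130 mm out of the front, parallel to the slide, and carries the index clamp
- well (a point): centre of the mouth of the round well in the top plate, at the top surface (z = 50 mm). Well 18 mm in diameter with a small chamfer, 16 mm deep, flat floor, axis vertical. It is 85 mm behind the front face
- vial_centre (a point): centre (half-way up) of the loose vial: 15 mm diameter, 50 mm tall, whitish with a cap, about 20 g, standing upright on the worktop. When it is fully home in the well this point is 9 mm above the well's mouth and 34 mm of vial stands out above the top plate
- slide: shutter slide: flat steel tongue 36 mm wide, top 18 mm above the worktop, coming out of the front face and ending in the upright tab. Axes as the vial reader's; origin coincides with its when pushed in and moves along its -x when pulled, travel 0 to 75 mm. A spring draws it in: 3 N when in, plus 1 N per 10 mm pulled
- tab_centre (a point): where to hold the slide: middle of its upright tab, 55 mm above the worktop. Tab 8 mm thick along the reader's x, 32 mm wide along y, top 75 mm up, with a black lip 12 mm thick along x over the uppermost 6 mm. 50 mm free between tab and front face when the slide is in; below, the tongue fills up to 18 mm above the worktop
- pointer_tip (a point): tip of the pointer of the slide, a 3 mm wide steel strip that reaches out from the foot of the tab to the left, 14.5 mm above the worktop. Moves with the slide
- index_gap (a point): the mark: middle of the gap between the index clamp's two teeth, at the pointer's height; the pointer tip belongs here, 25 to 50 mm of pull from the start. The clamp is a grey block 26 mm long on the rail, 32 mm high with its steel screw; two thin steel teeth, 12 mm apart, reach over the pointer's path. It is stiff on the rail and must stay where it is
- timer: bystander, loose white lab timer 62 x 62 x 21 mm; origin under its centre
- label_roll: bystander, loose roll of stickers, 52 mm across, 22 mm high; origin under its centre
- bottle_centre (a point): bystander, loose amber bottle 52 mm across, 105 mm tall; this point is on its axis, 50 mm up
- vial: the same loose vial; origin under its centre, z axis up along the vial (see vial_centre)

How it is judged:
By the outcome, as a careful person would: the job done as asked, in the order asked, and still so for the second after the job is handed in, while the arm keeps its last pose, push and grip.
It also fails if it takes over 53 s, if anything falls off the work surface, if the arm or the gripper's body presses on something with over 40 N, if the wrist force passes 120 N, or if a joint passes its speed limit or range.

## Working session

There is one attempt and no reset: what is moved stays moved. The work goes in short steps, each a Python script; the robot and the scene stay as the last script left them, time stands still between calls to the robot, and variables do not carry over. Pictures are saved under pics/ and viewed, at most 10 in all, crops included, and the job is handed in when it is done.

```bash
mkdir -p pics; ls
cat > h.py <<'E'
import numpy as np, cv2
from scipy.spatial.transform import Rotation as R
from rig import manip as m
def shot(name,fn=None):
    p=np.array(m.get_position()); r=R.from_rotvec(m.get_ee_rot())
    c=m.camera(name)
    if 'mount' in c:
        T=np.eye(4);T[:3,:3]=r.as_matrix();T[:3,3]=p
        c['cam_to_world']=T@np.array(c['mount'])
    if fn: cv2.imwrite('pics/'+fn,c['image'][:,:,::-1])
    return c
def ray(c,u,v):
    T=np.array(c['cam_to_world']); d=T[:3,:3]@np.array([(u-c['cx'])/c['fx'],(v-c['cy'])/c['fy'],1]); return T[:3,3],d
def onz(c,u,v,z):
    o,d=ray(c,u,v); return o+d*(z-o[2])/d[2]
def proj(c,P):
    q=np.linalg.inv(c['cam_to_world'])@np.append(P,1); return np.array([c['fx']*q[0]/q[2]+c['cx'],c['fy']*q[1]/q[2]+c['cy']])
E
python3 - <<'E'
from h import *
for n in ['side','top','wrist']:
    c=shot(n,n+'0.png'); print(n,c['fx'],np.round(c['cam_to_world'],3).tolist())
print(m.get_ee_rot(), m.get_time())
np.save('x.npy',0)
E
python3 -c "
import cv2,numpy as np
a=[cv2.imread(f'pics/{n}0.png') for n in ['side','top']]
cv2.imwrite('pics/a.png',a[0]);"
```

```text
pics
side 418.02791319739674 [[-0.999, -0.032, 0.005, 0.532], [-0.017, 0.401, -0.916, 0.971], [0.027, -0.916, -0.401, 0.438], [0.0, 0.0, 0.0, 1.0]]
top 408.05560036447525 [[0.022, -0.998, 0.064, 0.484], [-1.0, -0.021, 0.022, 0.135], [-0.021, -0.064, -0.998, 0.964], [0.0, 0.0, 0.0, 1.0]]
wrist 276.03479641997194 [[0.294, 0.903, 0.313, 0.103], [0.956, -0.278, -0.098, 0.622], [-0.001, 0.328, -0.945, 0.374], [0.0, 0.0, 0.0, 1.0]]
[-4.67538705e-01 -3.10641454e+00  1.89617309e-03] 0.15
```

View pics/top0.png

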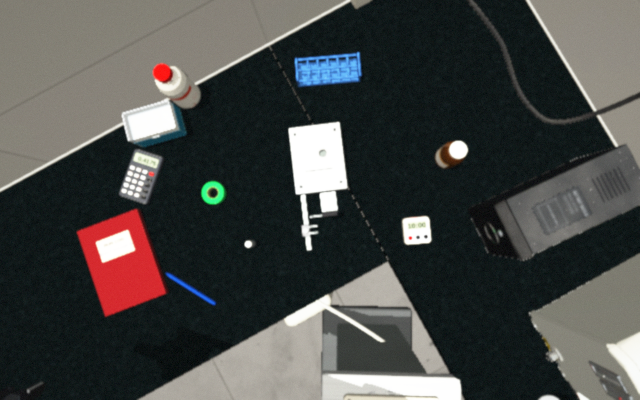

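View pics/side0.png

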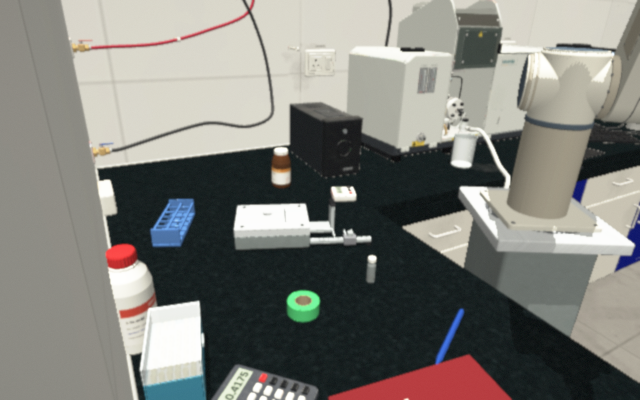

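The top view shows the reader plate at about (318,157), with its front facing the robot. The well is at (322,153), the tab at (329,203), the rail and clamp at (308,230) and the vial at (249,244). The side view shows the vial at (371,270) and the reader at (272,225).

Run:
```python
from h import *
c=shot('top'); g=cv2.cvtColor(c['image'],cv2.COLOR_RGB2GRAY)
def rect(x0,y0,x1,y1,t):
    k=(g[y0:y1,x0:x1]>t).astype(np.uint8); cs,_=cv2.findContours(k,cv2.RETR_EXTERNAL,cv2.CHAIN_APPROX_NONE)
    a=max(cs,key=cv2.contourArea); return a+np.array([x0,y0]),k
a,_=rect(275,110,360,197,170); r=cv2.minAreaRect(a); b=cv2.boxPoints(r)
P=[onz(c,u,v,.05) for u,v in b]
print('plate',r,np.round(P,4).tolist(),[round(np.linalg.norm(P[i]-P[i-1]),4) for i in range(4)])
s=g[143:163,312:332]; k=(s<150).astype(np.uint8); n,l,st,ce=cv2.connectedComponentsWithStats(k); 
for i in range(1,n):
    if st[i,4]>8: print('well',st[i],ce[i]+[312,143],onz(c,*(ce[i]+[312,143]),.05))
a,_=rect(235,232,262,256,110); print('vial',cv2.boundingRect(a)); (u,v),rr=cv2.minEnclosingCircle(a); print(u,v,rr,onz(c,u,v,.05))
big=cv2.resize(c['image'][110:260,225:365],None,fx=4,fy=4,interpolation=cv2.INTER_CUBIC); cv2.imwrite('pics/topcrop.png',big[:,:,::-1])
s=shot('side');gs=cv2.cvtColor(s['image'],cv2.COLOR_RGB2GRAY);k=(gs[250:290,358:386]>90).astype(np.uint8); a=max(cv2.findContours(k,0,1)[0],key=cv2.contourArea); print('sidevial',np.add(cv2.boundingRect(a),[358,250,0,0]))
```

```text
plate ((317.7256164550781, 160.9741973876953), (73.52141571044922, 52.146270751953125), 83.48019409179688) [[0.711, 0.2452, 0.05], [0.7267, 0.1276, 0.05], [0.5605, 0.1056, 0.05], [0.5448, 0.2217, 0.05]] [np.float64(0.1679), np.float64(0.1186), np.float64(0.1676), np.float64(0.1172)]
vial (244, 240, 9, 8)
247.94444274902344 243.77777099609375 4.129560470581055 [0.44537    0.32690812 0.05      ]
sidevial [367 254  10  29]
```

View pics/topcrop.png

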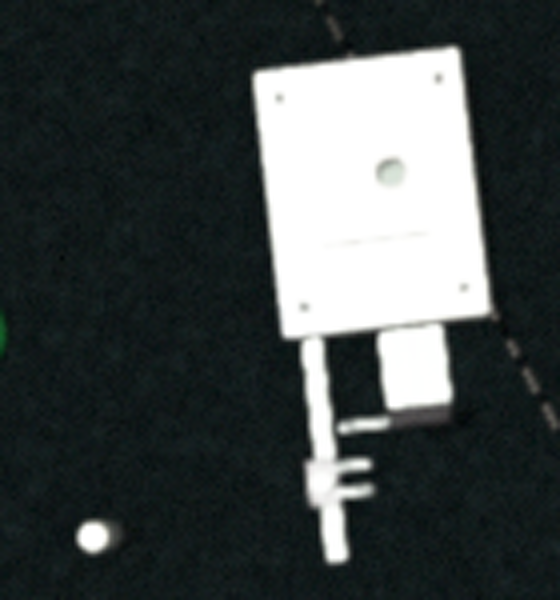

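The crop shows the plate corners at (253,73), (460,47), (491,313) and (284,339). The well is at (391,171), the pointer tip at about (341,428), the teeth at rows 465 and 491, and the vial cap at (93,537).

Run:
```python
from h import *
c=shot('top')
f=lambda x,y,z: onz(c,(x+.5)/4-.5+225,(y+.5)/4-.5+110,z)
bl,br,fr,fl=[f(*q,.05) for q in [(253,73),(460,47),(491,313),(284,339)]]
print('sizes',[np.linalg.norm(a-b) for a,b in [(bl,br),(br,fr),(fr,fl),(fl,bl)]])
ex=(bl-fl)+(br-fr); yaw=np.arctan2(ex[1],ex[0]); ex=np.array([np.cos(yaw),np.sin(yaw),0]); ey=np.array([-ex[1],ex[0],0])
cen=(bl+br+fr+fl)/4; O=cen-75*1e-3*ex-.0125*ey; O[2]=0
print('yaw',yaw,'O',O)
w=f(391,171,.05); loc=lambda P:(np.round([(P-O)@ex,(P-O)@ey],4))
print('well',w,loc(w),'ptr',loc(f(341,428,.0145)),'teeth',loc(f(372,463,.0145)),loc(f(374,490,.0145)))
print('vial',f(93,537,.05), f(122,537,0))
np.save('frame.npy',np.array([*O,yaw,*w]))
# candidate orientation: tool z down, tool y = +-ex
for s in (1,-1):
    Y=s*ex; Z=np.array([0,0,-1.]); X=np.cross(Y,Z); rv=R.from_matrix(np.c_[X,Y,Z]).as_rotvec()
    for P in (w+[0,0,.15],O-ex*.054+[0,0,.06],O-ex*.104+[0,0,.06],[.445,.327,.04]):
        print(s,rv,'toolX',X,np.round(m.solve_ik(P,rv),2) if m.solve_ik(P,rv) is not None else None)
print(R.from_rotvec(m.get_ee_rot()).as_matrix().round(3).tolist()); print(np.round(shot('wrist')['mount'],3).tolist())
```

```text
sizes [np.float64(0.11864751423726388), np.float64(0.15277824369545234), np.float64(0.11735147511216132), np.float64(0.1530189500355205)]
yaw 0.13830605112879868 O [0.57016717 0.15270683 0.        ]
well [0.65507556 0.16485862 0.05      ] [0.0858 0.0003] ptr [-0.0541  0.0469] teeth [-0.0764  0.0313] [-0.0921  0.032 ]
vial [0.4451498  0.32705678 0.05      ] [0.44342252 0.32040498 0.        ]
1 [2.06263497 2.36962895 0.        ] toolX [-0.13786554  0.99045095  0.        ] [ 0.23  0.55  1.55 -0.    1.04  0.09]
1 [2.06263497 2.36962895 0.        ] toolX [-0.13786554  0.99045095  0.        ] [ 0.25  0.6   1.92 -0.    0.62  0.11]
1 [2.06263497 2.36962895 0.        ] toolX [-0.13786554  0.99045095  0.        ] [ 0.26  0.55  2.03 -0.    0.56  0.13]
1 [2.06263497 2.36962895 0.        ] toolX [-0.13786554  0.99045095  0.        ] [ 0.61  0.65  1.89 -0.    0.61  0.47]
-1 [ 2.36962895 -2.06263497  0.        ] toolX [ 0.13786554 -0.99045095  0.        ] None
-1 [ 2.36962895 -2.06263497  0.        ] toolX [ 0.13786554 -0.99045095  0.        ] None
-1 [ 2.36962895 -2.06263497  0.        ] toolX [ 0.13786554 -0.99045095  0.        ] None
-1 [ 2.36962895 -2.06263497  0.        ] toolX [ 0.13786554 -0.99045095  0.        ] None
[[-0.956, 0.294, -0.0], [0.294, 0.956, -0.0], [0.0, -0.0, -1.0]]
[[0.0, -0.945, -0.328, 0.084], [1.0, 0.0, 0.0, 0.0], [-0.0, -0.328, 0.945, -0.121], [0.0, 0.0, 0.0, 1.0]]
```

```bash
cat >> h.py <<'E'
F=np.load('frame.npy'); O=F[:3]; yaw=F[3]
ex=np.array([np.cos(yaw),np.sin(yaw),0]); ey=np.array([-ex[1],ex[0],0]); ez=np.array([0,0,1.])
RV=R.from_matrix(np.c_[ey,ex,-ez]).as_rotvec()
loc=lambda P:np.array([(P-O)@ex,(P-O)@ey,P[2]])
wor=lambda x,y,z:O+ex*x+ey*y+ez*z
E
python3 - <<'E'
from h import *
m.move_to(wor(.085,0,.17),RV); m.hold(.2); c=shot('wrist','w_well.png'); print(m.get_time(),m.get_position(),proj(c,wor(.085,0,.05)))
m.move_to(wor(-.06,.03,.17),RV); m.hold(.2); d=shot('wrist','w_tab.png'); print(m.get_time(),[proj(d,wor(*q)).round(1) for q in [(-.054,0,.075),(-.054,.045,.0145),(-.084,.03,.0145)]])
m.move_to([.445,.327,.17],RV); m.hold(.2); e=shot('wrist','w_vial.png'); print(m.get_time(),proj(e,[.445,.327,.05]))
import pickle; pickle.dump([c,d,e],open('w.pkl','wb'))
big=np.hstack([cv2.resize(x['image'],None,fx=.9,fy=.9)[:,88:488] for x in (c,e)]); cv2.imwrite('pics/we.png',big[:,:,::-1])
E
```

```text
2.9 [0.65419999 0.16503848 0.17011459] [319.18987537 199.53835891]
3.7917 [array([324.4, 240.4]), array([323.6, 173.6]), array([295. , 187.5])]
4.7417 [318.5704112  197.50308637]
```

View pics/we.png

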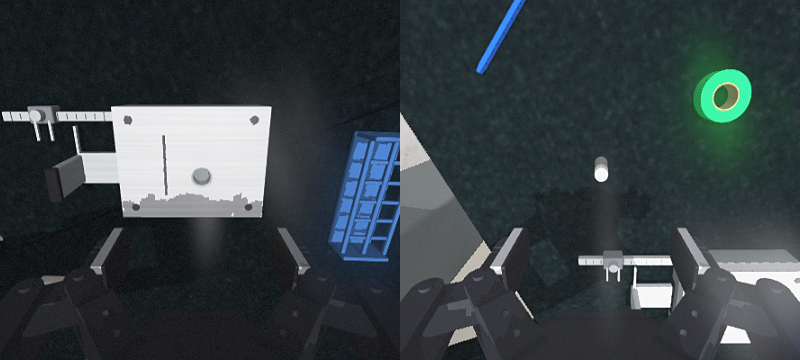

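View pics/w_tab.png

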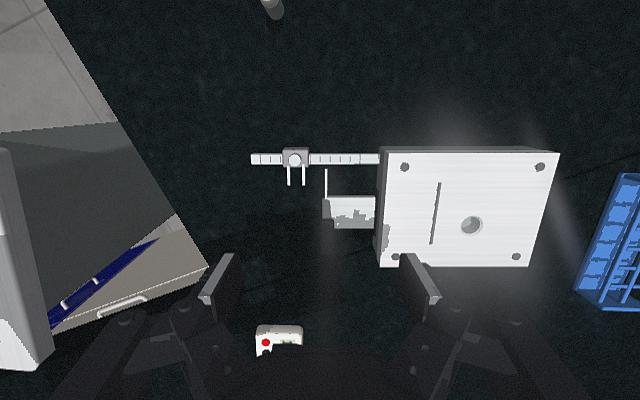

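Left half: the well is at (202,176), against a prediction of (199,180). Right half: the vial's cap is at (601,175), against (599,178), so the small offset is the same in both. In w_tab the pointer is at column 326 and the teeth are at columns 289 and 303 (rows 165–186). I'll measure these precisely.

Run:
```python
from h import *
import pickle; c,d,e=pickle.load(open('w.pkl','rb'))
gr=lambda c:cv2.cvtColor(c['image'],cv2.COLOR_RGB2GRAY)
def blobs(k,x0,y0,mn=30):
    for a in cv2.findContours(k.astype(np.uint8),0,cv2.CHAIN_APPROX_NONE)[0]:
        if cv2.contourArea(a)>mn:
            M=cv2.moments(a); yield np.array([M['m10']/M['m00']+x0,M['m01']/M['m00']+y0]),cv2.contourArea(a),np.add(cv2.boundingRect(a),[x0,y0,0,0])
g=gr(c)[178:212,308:342]; print('plate',np.percentile(g,[5,50,95]))
for p,A,b in blobs(g<200,308,178): print('well',p,A,b,onz(c,*p,.05),loc(onz(c,*p,.05)))
g=gr(e)[165:212,305:335]; print(np.percentile(g,[5,50,90,99]))
np.set_printoptions(linewidth=200)
print(g[4:42:1,8:26])
g=gr(d)[150:215,280:335]
print('row172',g[22]); print('row182',g[32])
```

```text
plate [127. 229. 237.]
well [321.54602184 195.7800312 ] 320.5 [310 186  23  20] [0.65600101 0.16837904 0.05      ] [0.08717487 0.00368902 0.05      ]
[ 41.  53. 247. 255.]
[[ 49  49  47  45  50  52  53  47  42  49  51  52  50  46  53  56  52  54]
 [ 51  48  47  51  52  46  42  42  48  53  52  45  56  53  49  51  57  52]
 [ 48  50  49  46  54  49  50  50  52  51  54  55  53  55  54  54  45  51]
 [ 52  48  46  52  44  50  46  46  42  54  51  51  55  55  56  55  45  49]
 [ 48  50  44  53  47  42  37  56  58  64  50  53  54  57  55  59  52  52]
 [ 51  48  48  45  50  72 124 127 128 130 105  67  48  50  48  54  56  54]
 [ 49  45  43  71 117 120 136 133 136 141 132 129 102  47  49  53  54  52]
 [ 53  43  52 121 128 130 122 127 126 129 126 129 134 100  52  56  52  54]
 [ 48  36 115 129 122 120 123 119 125 126 127 125 130 123  79  56  51  53]
 [ 44  51 125 125 117 119 124 125 126 127 125 125 121 128 119  50  53  49]
 [ 38  88 120 120 117 118 125 122 122 128 128 123 123 126 130  49  50  54]
 [ 42  96 112 118 117 119 121 125 125 121 123 128 119 124 129  61  46  54]
 [ 42  94 116 116 117 117 12
[... 1682 characters left out ...]
9  58  59  57]
 [ 46  50  53  55  52  55  58  59  60  59  62  59  60  61  60  58  56  57]
 [ 53  47  53  45  45  52  52  52  58  61  57  60  57  57  60  57  55  60]
 [ 50  51  53  48  58  57  58  62  52  59  62  56  63  65  66  63  60  55]]
row172 [ 28  31  25  27  35  18   0 255 243 255  48  21  17  26  25  27  32  24  28  34  29   0 255 242 255  48  19  23  28  32  32  35  31  30  27  32  34  32  40  42  41  39  41  30  50 255 246 121  32
  46  48  44  45  40  42]
row182 [ 17  29  28  27  27  30  14 193 244 255  68  16  24  36  28  24  26  32  19  19  13   2 182 245 255  44  17  38  32  38  30  30  37  36  38  42  41  45  44  39  41  35  43  35  43 250 247 108  33
  41  45  48  45  44  47]
```

Run:
```python
from h import *
import pickle; c,d,e=pickle.load(open('w.pkl','rb'))
v=onz(e,321.2,194.2,.05); w=onz(c,321.5,195.9,.05); print('vial',v,'well',w)
for u in (288,303,326): print('teeth/ptr',u,loc(onz(d,u,180,.0145)),loc(onz(d,u,169,.0145)))
m.command_gripper(.05,30)
m.move_to(v+[0,0,.03],RV); m.servo_line([v[0],v[1],.042],rate=.08)
m.command_gripper(0.0,30); print('width',m.get_width(),m.get_grip_force(),m.get_position())
m.servo_line([v[0],v[1],.125],rate=.12); m.hold(.2)
g=shot('wrist','grasp.png'); p=m.get_position(); print(m.get_time(),m.get_width(),p,m.get_contact_force(),'pred cap',proj(g,[p[0],p[1],.133]))
pickle.dump(g,open('g.pkl','wb')); np.save('vw.npy',[v,w])
G=cv2.cvtColor(g['image'],cv2.COLOR_RGB2GRAY); u0,v0=proj(g,[p[0],p[1],.133]).astype(int)
x=cv2.resize(g['image'][v0-60:v0+60,u0-80:u0+80],None,fx=4,fy=4,interpolation=cv2.INTER_NEAREST); cv2.imwrite('pics/grc.png',x[:,:,::-1]); print(u0,v0)
```

```text
vial [0.44696667 0.33052341 0.05      ] well [0.65597545 0.16825717 0.05      ]
teeth/ptr 288 [-0.09099039  0.03813697  0.0145    ] [-0.09054892  0.04981716  0.0145    ]
teeth/ptr 303 [-0.07539997  0.03812987  0.0145    ] [-0.07516667  0.04981049  0.0145    ]
teeth/ptr 326 [-0.05149292  0.03811899  0.0145    ] [-0.05157887  0.04980026  0.0145    ]
width 0.013937486117608398 29.34183156117797 [0.44720475 0.33068736 0.04238206]
7.7583 0.014362246784423594 [0.44661673 0.33028924 0.12422125] [0.35516703 0.33234508 0.38470861] pred cap [318.79007313 286.59349278]
318 286
```

View pics/grc.png

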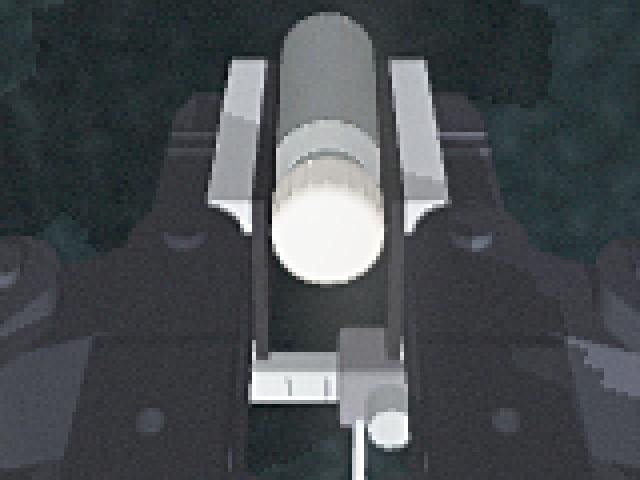

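The vial is held straight and centred: the cap is at (320,285.6) against a predicted (318.8,286.6), so the wrist-camera bias is about 0.5 mm. Next I'll insert it with force checks.

```bash
cat > ins.py <<'E'
from h import *
v,w=np.load('vw.npy')
T=w-ex*.0006+ey*.0002; corr=np.zeros(3)
def go(P,rate=.05):
    m.servo_line(np.array(P)+corr,RV,rate=rate)
m.move_to([T[0],T[1],.125],RV); m.hold(.15)
go([T[0],T[1],.102]); m.hold(.15); p=np.array(m.get_position()); corr=np.array([T[0],T[1],.102])-p; print('corr',corr.round(5))
f0=np.array(m.get_contact_force()); go([T[0],T[1],.096]); print(m.get_position())
ok=False
offs=[(0,0)]+[(r*np.cos(a),r*np.sin(a)) for r in (.001,.002) for a in np.arange(0,6.2,np.pi/3)]
for dx,dy in offs:
    Q=T+ex*dx+ey*dy
    go([Q[0],Q[1],.0945],.05)
    for z in (.092,.0905,.089):
        go([Q[0],Q[1],z],.03); f=np.array(m.get_contact_force())-f0
        if f[2]>5: break
    print(round(m.get_time(),2),(dx,dy),z,m.get_position().round(4) if hasattr(m.get_position(),'round') else m.get_position(),f.round(1))
    if f[2]<=5: ok=True; break
    if m.get_time()>20: break
print('in',ok); np.save('Q.npy',np.r_[Q,corr,f0])
if ok:
    for z in np.arange(.0865,.0745,-.0015):
        go([Q[0],Q[1],z],.03); f=np.array(m.get_contact_force())-f0
        print(round(m.get_time(),2),round(z,4),np.round(m.get_position(),4),f.round(1))
        if f[2]>5: break
E
python3 ins.py
```

```text
corr [-2.7e-04  3.0e-05 -3.0e-04]
[0.65470564 0.16829714 0.09521001]
10.97 (0, 0) 0.089 [0.655  0.1684 0.0886] [0.1 0.3 0.9]
in True
11.22 0.0865 [0.6549 0.1684 0.0859] [-0.2  0.8  0.5]
11.47 0.085 [0.655  0.1684 0.0846] [-0.4 -0.3  1.4]
11.72 0.0835 [0.655  0.1684 0.0831] [-0.4  0.4  0.8]
11.97 0.082 [0.655  0.1684 0.0816] [-0.3 -0.5  1.2]
12.22 0.0805 [0.655  0.1684 0.0801] [-0.4  0.4  1.4]
12.47 0.079 [0.655  0.1684 0.0785] [-0.4  0.   1.7]
12.72 0.0775 [0.655  0.1684 0.0771] [0.8 1.  0.8]
12.97 0.076 [0.6554 0.1685 0.0764] [-1.8 -0.2  6.4]
```

The vial is seated: the TCP stopped at 0.0764, exactly the depth predicted. I'll release it, check it, then go to the tab.

Run:
```python
from h import *
import pickle
p=np.array(m.get_position()); m.servo_line(p+[0,0,.0],RV,rate=.05)
m.command_gripper(.035); print('open',m.get_width())
m.servo_line(p+[0,0,.075],RV,rate=.15)
On=p-.085*ex; On[2]=0; np.save('On.npy',On); print('On',On)
T=On-.054*ex+[0,0,.051]
m.command_gripper(.04,60)
m.move_to(T+[0,0,.08],RV); m.hold(.2)
d=shot('wrist','pre.png'); t=shot('top')
pickle.dump([d,t],open('pre.pkl','wb'))
print(m.get_time(),m.get_position(),m.get_contact_force(),'tab pred',proj(d,On-.054*ex+[0,0,.075]))
```

```text
open 0.035142041820137956
On [0.5711907  0.15675806 0.        ]
15.35 [0.51861708 0.14942723 0.13101272] [0.14383443 1.18244086 0.98196436] tab pred [316.79779843 228.7280116 ]
```

View pics/pre.png

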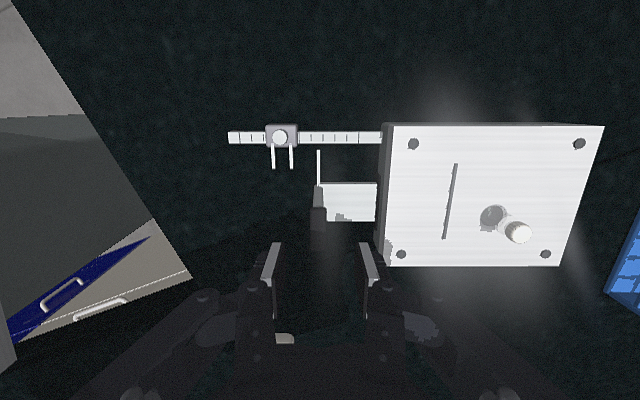

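The picture shows the tab's lip at (318,208), the pointer at column 318 and the teeth at columns 273 and 291. The vial top is at (518,232), leaning out of the well image at (493,218). I'll check numerically that this is the seated geometry.

Run:
```python
from h import *
import pickle
d,t=pickle.load(open('pre.pkl','rb')); On=np.load('On.npy')
W=On+.085*ex
for z in (.05,.084,.100): print(z,'wrist',proj(d,W+[0,0,z]).round(1),'top',proj(t,W+[0,0,z]).round(1))
x=cv2.resize(d['image'][195:255,470:550],None,fx=5,fy=5,interpolation=cv2.INTER_CUBIC)
y=cv2.resize(t['image'][123:183,290:350],None,fx=5,fy=5,interpolation=cv2.INTER_CUBIC)
cv2.imwrite('pics/seat.png',np.hstack([x,y])[:,:,::-1])
```

```text
0.05 wrist [491.9 215. ] top [320.8 152.2]
0.084 wrist [521.5 234.4] top [320.3 149.3]
0.1 wrist [539.2 246. ] top [320.  147.9]
```

View pics/seat.png

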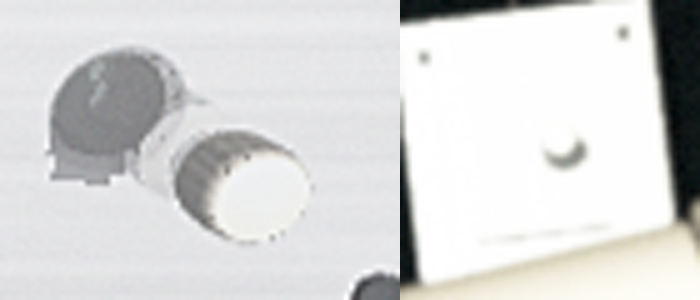

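The vial top is at (522,233), against a predicted (521.5,234.4) for fully seated, so it is home. Next is grasping the tab and pulling.

Run:
```python
from h import *
import pickle
On=np.load('On.npy'); T=On-.054*ex+[0,0,.0515]
f0=np.array(m.get_contact_force())
for z in (.10,.08,.065,.0515):
    m.servo_line([T[0],T[1],z],RV,rate=.08); f=np.array(m.get_contact_force())-f0; print(z,f.round(1))
    if np.linalg.norm(f)>10: raise SystemExit('contact')
m.command_gripper(0,60); m.hold(.1)
p=np.array(m.get_position()); print('w',m.get_width(),m.get_grip_force(),p,loc(p)-loc(On),(np.array(m.get_contact_force())-f0).round(1))
m.servo_line([T[0],T[1],.0515]-ex*.031,RV,rate=.03); m.hold(.2)
p2=np.array(m.get_position()); print('moved',(p2-p)@ex,m.get_width(),(np.array(m.get_contact_force())-f0).round(1),m.get_time())
d=shot('wrist','held.png'); pickle.dump(d,open('held.pkl','wb'))
print(proj(d,p2*[1,1,0]+ey*.045+[0,0,.0145]))
x=cv2.resize(d['image'][60:210,220:420],None,fx=4,fy=4,interpolation=cv2.INTER_NEAREST); cv2.imwrite('pics/heldc.png',x[:,:,::-1])
```

```text
0.1 [-0.6 -1.1 -1.5]
0.08 [ 1.  -1.3 -0.5]
0.065 [-0.2 -0.8 -0.6]
0.0515 [-0.5 -1.9 -0.3]
w 0.008029134862468184 48.6312036216259 [0.51789517 0.14936412 0.0516817 ] [-5.38059798e-02  2.42756546e-05  5.16817049e-02] [-0.4 -2.1 -0.3]
moved -0.0307883628156995 0.007654083272479122 [ 5.5 -1.8 -3.1] 18.8083
[318.75513273 173.39758579]
```

View pics/heldc.png

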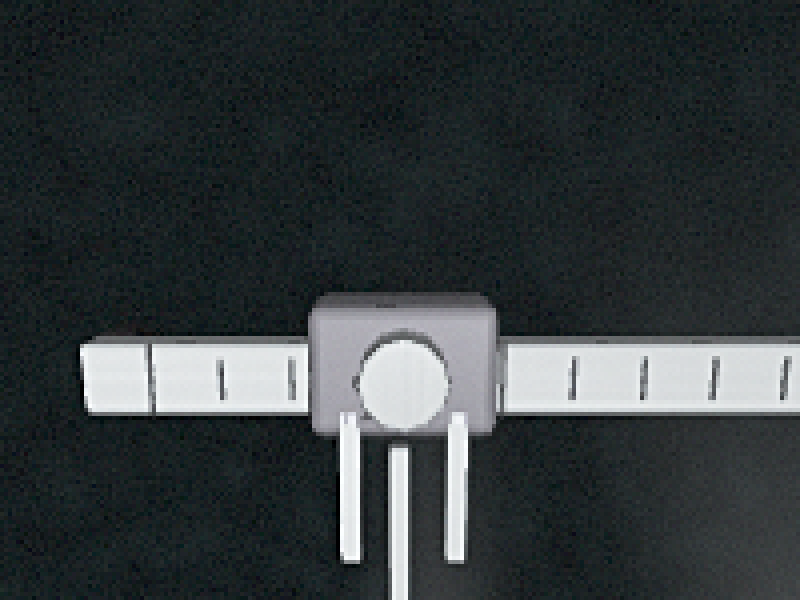

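The pointer is at crop column 398.5, and the teeth are at 350 and 457 (middle 403.5). It is pulled about 0.7 mm too far, so I'll trim that and check once more along with the vial.

Run:
```python
from h import *
On=np.load('On.npy'); T=On-.054*ex+[0,0,.0515]
p=np.array(m.get_position())
m.servo_line(T-ex*.0303,RV,rate=.02); m.hold(.4)
print('moved mm',((np.array(m.get_position())-p)@ex)*1e3,m.get_width(),m.get_grip_force(),m.get_contact_force(),m.get_time())
d=shot('wrist'); s=shot('side')
g=cv2.cvtColor(d['image'],cv2.COLOR_RGB2GRAY)
for r in (180,190): 
    n,l,st,ce=cv2.connectedComponentsWithStats((g[r:r+6,295:345]>120).astype(np.uint8)); print(r,(ce[1:,0]+295).round(2),st[1:,2])
a=cv2.resize(d['image'][90:340,200:600],(480,300)); b=cv2.resize(s['image'][170:270,210:316],None,fx=3,fy=3,interpolation=cv2.INTER_CUBIC)
cv2.imwrite('pics/fin.png',np.hstack([a,b])[:,:,::-1])
```

```text
moved mm 0.8234393986369478 0.007777909120683091 48.56020152568817 [ 6.88121169 -0.38176996 -3.90933933] 19.5083
180 [305.9 319.  332. ] [6 5 5]
190 [306. 319. 332.] [5 5 5]
```

View pics/fin.png

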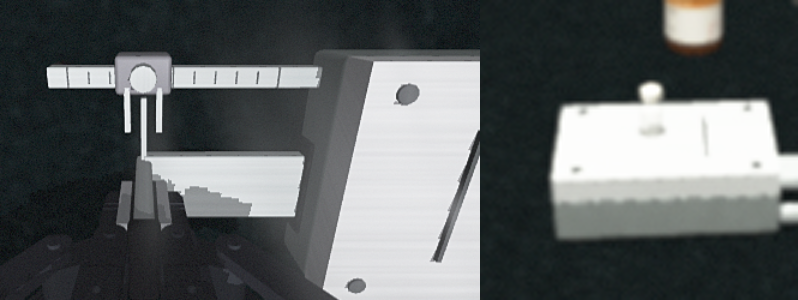

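The pointer is at column 319.0, exactly midway between the teeth at 306 and 332. The side view shows the vial upright in the well and the bottle undisturbed, so I'm handing in.

```bash
python3 -c "
from rig import manip as m
print(m.sign_off())"
```

```text
the job is handed in; nothing more can be done
None
```

Handed in at about 19.5 s on the robot's clock: the vial is seated upright in the well, and the gripper is still holding the slide with its pointer midway between the clamp's teeth.

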